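Show how the next piston goes in

ROBOT

A 6-joint arm with a two-finger parallel gripper is mounted at the origin on the work surface. World frame = base frame: x ahead of the robot, y to its left, z up, the work surface at z = 0. Lengths are in m, angles in rad, forces in N, time in s.
With the tool pointing down it reaches from about 0.4 to 0.825 m from the base axis. Payload 7 kg.
Tool frame: the origin (TCP) lies on the centre line of the jaws, within the pads' length; the fingertips stand 11 mm ahead of it and the grasp point (between the pads) lies 8 mm behind it; z points along the fingers, y is the direction in which the jaws open and shut (so a half turn about z gives the same grasp; the last joint's range is limited). The gripper opens to 88 mm and grips with 3 to 60 N. Pads are 19 mm wide; open, the fingers measure 130 mm over their backs; the gripper's body (78 mm by 193 mm) begins 47 mm behind the grasp point.
Start: joints at [-0.875, 0.359, 0.012, 0, -1.224, -0.288], TCP at [0.268, -0.62, 0.238] pointing down, gripper open.
Joint ranges: [-3.07, 3.07], [-1.43, 2.12], [-1.02, 1.25], [-3.03, 1.67], [-3.05, -0], [-3.03, 3.03]. Speed limits (rad/s): [2.39, 2.39, 3.01, 3.14, 3.14, 3.14].

INTERFACE

Orientations are given as [roll, pitch, yaw] about the fixed x, y, z axes, in that order (R = Rz(yaw) Ry(pitch) Rx(roll)).
In Python, from station import * gives the robot as it stands.
- The arm moves only by the tool play_rows, never from a script. Its argument "targets" is a list of rows, each a list of 7 numbers: the turn, a rotation vector about the world's x, y, z in rad, then the shift along the world's x, y, z in m, then the opening, from 0 (shut) to 1 (fully open). A call has 1 to 12 rows; each row shifts and turns the pose as measured when the row begins; what a row does not reach is not made up. A row lasts 1/8 s, in which the tool goes at most 62.5 mm and 10.7 degrees, less where a joint would pass 70% of its speed; a pose out of reach is approached as far as the arm can. A call is refused whole if a number of a shift passes 0.0625 or a number of a turn 0.188, either way. A call with a gripper value outside its range is refused whole. The fingers move at their own pace and stop on an object; "grip_force" is the grip in N (left out, the last holds). Time passes only in rows, so rows that do not move let the fingers close. It gives the time, the measured TCP pose, the force and the opening at its end, in the units of the state.
- get_state(): the state, without advancing time (a new reading comes with each control period).
- grab_frame(name): name is "side" or "top"; returns (picture, depth): 420x560x3 uint8, blue, green, red; 420x560 float32, m along the optical axis (not along the pixel's ray), 0 where there is no reading.
- camera_params(name): a dict with "camera_matrix" (3x3 intrinsics, pixels), "extrinsics" (4x4, takes a point from world to camera coordinates). Camera axes: x right, y up, looking along -z (the intrinsics and any distortion apply to the point x, -y, -z); pixel columns grow to the right and rows downward; lengths in m; the calibration is good to about 2 mm. A picture is of the moment at which its call begins. camera_params takes no time and is no camera call.
- job_done(): hands the job in, once; it reports no verdict.
The state is a dict: "t": time; "q": joint angles; "qd": joint speeds; "joint_efforts": joint torques, N m; "eef_pos": TCP position; "ee_rot": TCP orientation; "force": force on the tool from outside, world axes, zero at the start; "moment": the same for the moment, N m; "width": finger opening in m.
Only numpy, scipy, OpenCV 4.12 (cv2) and the standard library are available. Lean on these libraries where they do the work, as an engineer would, in place of code of your own. Each camera call takes 0.05 s, during which the arm holds its last target.

TASK

Show your workmate how the last piston is fitted by pointing down with the fingertips, in this order: at the loose piston on the mat, at the blue ring-compressor sleeve, then at the one empty bore of the engine block. At each, hold the fingertips 2 to 3 cm above the middle of it for two seconds, lift clear in between, and come down over none of the other parts or the filled bores. Only point: touch nothing at all, and finish with the hand raised well away (more than 10 cm) from all three.

Things in the scene. Friction and masses are not known exactly. Their poses are not given: they have to be found in the camera images.
- piston_crown (a point): centre of the flat crown (top face) of the loose piston: an upright bright aluminium cylinder 64 mm across and 58 mm tall with three dark ring lines near its top, standing on the mat; z up. It may stand at any of the mat's four places
- sleeve_mouth (a point): centre of the open top of the ring-compressor sleeve: an upright blue tube, 80 mm outside, 72 mm inside, 75 mm tall, with a steel clamp on its side reaching 54 mm from the axis, standing on the mat; z up
- bore_mouth (a point): centre of the mouth of the one empty bore, level with the top face of the block (140 mm above the bench): a round hole 66 mm across and 70 mm deep, dark inside; z up. It may be any of the three bores
- filled_a_top (a point): centre of the mouth of a filled bore, at the level of the block's top face: a bright piston crown fills it 8 mm below that level; not to be pointed at
- filled_b_top (a point): the same for the other filled bore
- filter_top (a point): centre of the top of the orange oil filter, an upright canister 76 mm across and 85 mm tall on the mat; not to be pointed at
- gear_top (a point): centre of the top of the hub of the dark steel gear wheel, 91 mm across, lying flat on the mat, hub top 28 mm above its underside; not to be pointed at
- block: engine block fixed on the bench, aluminium on a grey foot, 110 (x) by 262 (y) by 140 mm tall, foot 130 mm wide; origin at the centre of its underside; its three bores lie 82 mm apart along its own y axis, the middle one at its centre
- mat: black rubber mat 260 by 260 by 3 mm, fixed on the bench, origin at the centre of its underside; the piston, sleeve, filter and gear stand on it in a two by two pattern about 140 mm apart. Elsewhere on the bench lie a hammer, wrench, screwdriver, mug and jar, all under 100 mm tall, and further out a red vise (to the right) and a radio (to the left) up to 190 mm tall and a low row of bins at the far edge
Mind the look-alikes: they are no part of the job. Of the things like the part that bears sleeve_mouth, leave any that is pink; of the rest the larger one is meant. Leave any pink look-alike of the part that bears piston_crown alone.

How it is judged:
On the way, in this order (a step that is already met when the one before it is completed fails the run):
1. the fingertips dwell over the loose piston (horizontal distance between the grasp point and piston_crown below 0.02 m and z of the grasp point in the frame of piston_crown between 0.02 and 0.075 m), for 1.5 s.
2. then over the ring-compressor sleeve (horizontal distance between the grasp point and sleeve_mouth below 0.02 m and z of the grasp point in the frame of sleeve_mouth between 0.02 and 0.075 m), for 1.5 s.
3. then over the empty bore (horizontal distance between the grasp point and bore_mouth below 0.02 m and z of the grasp point in the frame of bore_mouth between 0.02 and 0.075 m), for 1.5 s.
At the end, for the whole second after the job is handed in: Dwelt 1.5 s over piston, sleeve and empty bore in order (grasp point within 20 mm of the middle sideways, 20 to 75 mm above the top); the grasp point ends over 100 mm from all three; piston, sleeve, filter and gear within 5 mm of their starts (distance between the grasp point and piston_crown above 0.1 m and distance between the grasp point and sleeve_mouth above 0.1 m and distance between the grasp point and bore_mouth above 0.1 m and distance of each of piston_crown, sleeve_mouth, filter_top, gear_top from where it was at the start of the episode below 0.005 m); the robot touches nothing.
It fails at once if the hand or arm touches something (contact force between any of the fingers, the arm and anything else above 0.5 N).
It fails at once if the hand comes down over a filled bore, the oil filter or the gear (grasp point within 20 mm of its middle sideways and less than 60 mm above its top) ((horizontal distance between the grasp point and filled_a_top below 0.02 m and z of the grasp point in the frame of filled_a_top below 0.06 m) or (horizontal distance between the grasp point and filled_b_top below 0.02 m and z of the grasp point in the frame of filled_b_top below 0.06 m) or (horizontal distance between the grasp point and filter_top below 0.02 m and z of the grasp point in the frame of filter_top below 0.06 m) or (horizontal distance between the grasp point and gear_top below 0.02 m and z of the grasp point in the frame of gear_top below 0.06 m)).
It fails at once if the piston or the sleeve is lifted (height (world z) of piston_crown above 0.075 m or height (world z) of sleeve_mouth above 0.092 m).
It also fails if it takes over 58 s, if anything falls off the work surface, if the arm or the gripper's body presses on something with over 40 N, if the wrist force passes 120 N, or if a joint passes its speed limit or range.

## Working session

There is one attempt and no reset: what is moved stays moved. The work goes in short steps, Python scripts to look and compute and a tool call to move; the robot and the scene stay as the last step left them, time stands still between calls to the robot, and variables do not carry over. Pictures are saved under pics/ and viewed, and the job is handed in when it is done.

Besides the shell and the picture viewer there is one more tool, called after "Request:" as name([rows], argument=value, ...), one row to a line, values as JSON. play_rows: Moves the arm, as the interface text tells. Its arguments: {"type":"object","properties":{"targets":{"type":"array","items":{"type":"array","items":{"type":"number"}}},"grip_force":{"type":"number"}},"required":["targets"]}

```bash
mkdir -p pics; python3 - <<'E'
from station import *
import cv2,numpy as np
for n in ("top","side"):
    im,d=grab_frame(n); cv2.imwrite(f"pics/{n}0.png",im); np.save(f"{n}d.npy",d); np.save(f"{n}i.npy",im)
    p=camera_params(n); print(n,p)
print(get_state())
E
```

```text
top {'camera_matrix': array([[546.47447772,   0.        , 269.57052757],
       [  0.        , 546.47447772, 198.39240704],
       [  0.        ,   0.        ,   1.        ]]), 'extrinsics': array([[ 0.01349019, -0.99987322,  0.00845921,  0.09498961],
       [ 0.99216626,  0.01443602,  0.12408751, -0.48990505],
       [-0.1241939 ,  0.00671898,  0.99223522, -1.47816967],
       [ 0.        ,  0.        ,  0.        ,  1.        ]])}
side {'camera_matrix': array([[479.90487576,   0.        , 281.56169834],
       [  0.        , 479.90487576, 207.93381899],
       [  0.        ,   0.        ,   1.        ]]), 'extrinsics': array([[-0.84703015, -0.53118733,  0.01949203,  0.48106056],
       [ 0.27272438, -0.40282505,  0.87370097, -0.18864412],
       [-0.45624701,  0.74536702,  0.4860727 , -1.24292083],
       [ 0.        ,  0.        ,  0.        ,  1.        ]])}
{'t': 0.1, 'q': array([-8.74904568e-01,  3.59308371e-01,  1.11565982e-02, -2.86272779e-04,
       -1.22408881e+00, -2.88117665e-01]), 'qd': array([ 2.30484297e-05, -1.24318244e-03,  3.02222933e-03,  1.15002139e-03,
       -1.23785534e-03, -8.55586015e-05]), 'joint_efforts': array([-5.28898472e-04, -5.84163988e+01,  2.93752885e+01,  7.01557070e+00,
        1.02155274e-02, -6.57524765e-05]), 'eef_pos': array([ 0.26750159, -0.61928315,  0.23672749]), 'ee_rot': array([ 3.14013145e+00, -1.52380309e-04, -2.73391592e+00]), 'force': array([ 0.69989909, -0.05025667,  0.4276267 ]), 'moment': array([0.09870983, 0.02276629, 0.01124607]), 'width': 0.08771642803464681}
```

View pics/top0.png

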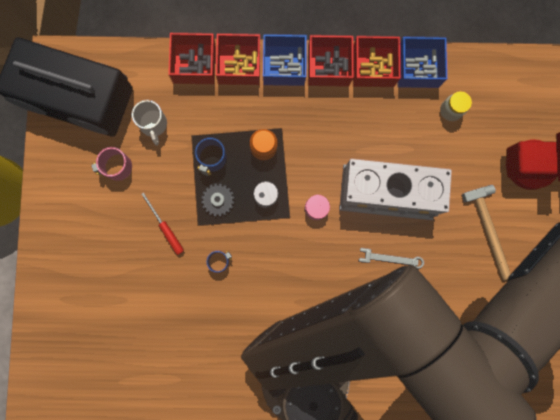

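View pics/side0.png

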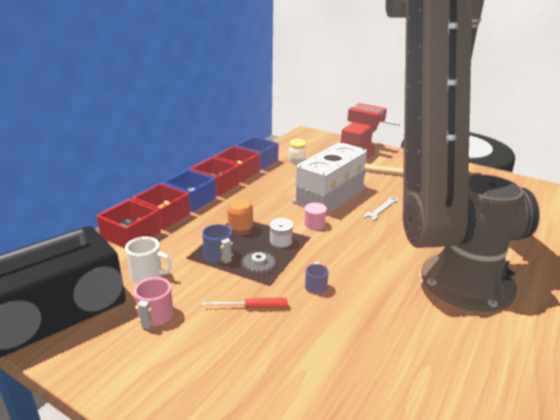

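Candidates in the top view:
- **Sleeve:** blue on the mat (210,153), a smaller blue one at (218,262), a pink one at (112,163). I choose the larger blue one on the mat.
- **Piston:** bright (265,194) or pink (318,207). I choose the bright one.
- **Bores:** (367,182), (400,184) and (431,187). Only the middle one is dark, so it is the empty one.

Next I check these in close crops and measure.

```bash
cat > h.py <<'E'
import numpy as np
from station import *
def ray(n,u,v,z=None,d=None):
    p=camera_params(n);K=p["camera_matrix"];E=p["extrinsics"];R=E[:3,:3];t=E[:3,3]
    c=-R.T@t; r=R.T@np.array([(u-K[0,2])/K[0,0],-(v-K[1,2])/K[1,1],-1.])
    s=d if d is not None else (z-c[2])/r[2]
    return c+s*r
def proj(n,P):
    p=camera_params(n);K=p["camera_matrix"];E=p["extrinsics"];q=E[:3,:3]@P+E[:3,3]
    return K[0,0]*q[0]/-q[2]+K[0,2], K[1,1]*-q[1]/-q[2]+K[1,2]
E
python3 - <<'E'
from h import *
import cv2
im=np.load("topi.npy");d=np.load("topd.npy")
# height map
vv,uu=np.mgrid[0:420,0:560]
p=camera_params("top");K=p["camera_matrix"];E=p["extrinsics"]
C=np.stack([(uu-K[0,2])/K[0,0]*d,-(vv-K[1,2])/K[1,1]*d,-d],-1)
W=(C-E[:3,3])@E[:3,:3]; Z=W[...,2]; np.save("W.npy",W)
def comp(mask,u,v,name,z):
    n,l,s,c=cv2.connectedComponentsWithStats(mask.astype(np.uint8))
    k=l[v,u]
    if k==0: print(name,"none");return
    m=(l==k); cs,_=cv2.findContours(m.astype(np.uint8),0,1); (cu,cv),r=cv2.minEnclosingCircle(max(cs,key=len))
    cen=c[k]; print(name,"area",s[k][4],"px",cen.round(1),"circ",round(cu,1),round(cv,1),round(r,1),"zmed",np.median(Z[m]).round(3),"xyz",ray("top",*cen,z=z).round(4),ray("top",cu,cv,z=z).round(4))
g=im.min(2)
for u,v in [(265,194),(400,184),(367,182),(431,187),(210,153),(217,200),(263,145),(318,207),(218,262)]: print((u,v),im[v,u],Z[v,u].round(3))
comp((Z>.05)&(Z<.075)&(g>60),265,190,"piston",.061)
comp((Z>.05)&(Z<.075),265,190,"pistonZ",.061)
hsv=cv2.cvtColor(im,cv2.COLOR_BGR2HSV)
comp((g<70)&(vv>165)&(vv<205)&(uu>380)&(uu<420),400,184,"bore",.14)
m=(Z>.066)&(Z<.09)&(uu>190)&(uu<230)&(vv>130)&(vv<175)
ys,xs=np.nonzero(m);print("sleeve rim",len(xs),xs.min(),xs.max(),ys.min(),ys.max());
mm=m.astype(np.uint8);cs,_=cv2.findContours(mm,0,1)
for c in cs:
    if len(c)>8: print(cv2.minEnclosingCircle(c))
comp((Z>.075)&(Z<.1),263,140,"filter",.088)
tm=(Z>.13)&(Z<.15)&(uu>330)&(uu<460)&(vv>150)&(vv<220); P=W[tm][:,:2].astype(np.float32); print("block",cv2.minAreaRect(P), np.median(Z[tm]))
a=cv2.resize(im[120:285,180:335],None,fx=4,fy=4,interpolation=cv2.INTER_CUBIC)[:600]
cv2.imwrite("pics/cropmat.png",a)
cv2.imwrite("pics/cropblk.png",cv2.resize(im[150:230,330:460],None,fx=6,fy=6,interpolation=cv2.INTER_CUBIC))
E
```

```text
(265, 194) [200 205 213] 0.063
(400, 184) [45 47 54] 0.071
(367, 182) [203 207 215] 1.527
(431, 187) [160 164 171] 0.129
(210, 153) [29 37 49] 0.007
(217, 200) [71 73 79] 0.027
(263, 145) [ 63 139 231] 0.083
(318, 207) [170 150 233] 0.054
(218, 262) [ 66 112 168] 0.001
piston area 447 px [265.4 193.5] circ 265.4 193.6 11.9 zmed 0.06 xyz [0.4978 0.1136 0.061 ] [0.4976 0.1136 0.061 ]
pistonZ area 447 px [265.4 193.5] circ 265.4 193.6 11.9 zmed 0.06 xyz [0.4978 0.1136 0.061 ] [0.4976 0.1136 0.061 ]
bore area 402 px [399.  184.4] circ 398.9 184.3 11.6 zmed 0.073 xyz [ 0.5158 -0.2295  0.14  ] [ 0.5161 -0.2295  0.14  ]
sleeve rim 217 195 224 138 171
((208.0, 154.5), 17.44286346435547)
filter area 530 px [263.1 141.9] circ 263.1 142.3 13.6 zmed 0.086 xyz [0.6341 0.1218 0.088 ] [0.6328 0.1216 0.088 ]
block ((0.5150726437568665, -0.2294766902923584), (0.2637539803981781, 0.11175374686717987), 84.77391052246094) 0.13792306570798693
```

```bash
sleep 1
```

```text
(no output)
```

View pics/cropmat.png

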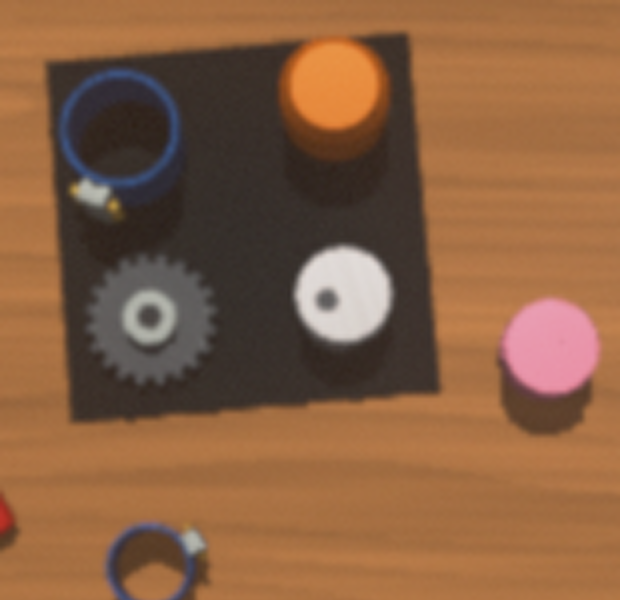

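View pics/cropblk.png

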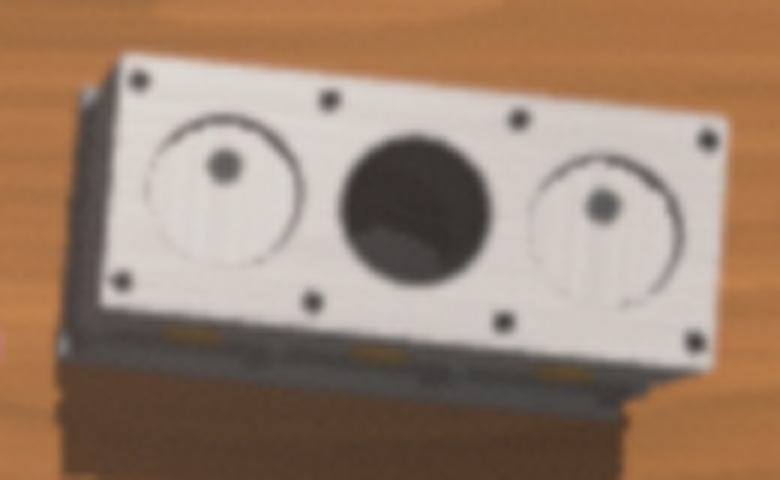

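The mat crop shows the blue sleeve rim circle at about px (210,152), the bright piston at (265,194), and the pink piston off the mat. The block crop shows only the middle bore is deep and dark, at about px (399,184). Next I fit the sleeve rim and cross-check against the side view.

```bash
python3 - <<'E'
from h import *
import cv2
im=np.load("topi.npy");W=np.load("W.npy");Z=W[...,2]
hsv=cv2.cvtColor(im,cv2.COLOR_BGR2HSV)
vv,uu=np.mgrid[0:420,0:560]
m=((hsv[...,0]>100)&(hsv[...,0]<130)&(hsv[...,1]>110)&(hsv[...,2]>65)&(uu>190)&(uu<230)&(vv>130)&(vv<172)).astype(np.uint8)
cs,_=cv2.findContours(m,0,1);c=max(cs,key=len);print("rim",len(c),cv2.minEnclosingCircle(c),cv2.fitEllipse(c))
(u,v),r=cv2.minEnclosingCircle(c);print(ray("top",u,v,z=.078), ray("top",210,152,z=.078))
zz=(Z>.068)&(Z<.09)&(m>0);P=W[zz][:,:2];print("depth rim",P.min(0),P.max(0),(P.min(0)+P.max(0))/2)
s=np.load("sidei.npy").copy()
for P in ([.4977,.1136,.061],ray("top",u,v,z=.078),ray("top",210,152,z=.078),[.516,-.2295,.14],[.634,.1217,.088]):
    a=proj("side",np.array(P));print(np.round(a,1)); cv2.circle(s,(round(a[0]),round(a[1])),1,(0,255,255),-1)
cv2.imwrite("pics/sidechk.png",cv2.resize(s[130:290,185:385],None,fx=3.7,fy=3.7,interpolation=cv2.INTER_CUBIC))
E
```

```text
rim 54 ((214.5, 156.5), 12.020915031433105) ((188.08682250976562, 128.10997009277344), (43.89472961425781, 92.08649444580078), 137.60101318359375)
[0.59415039 0.25212401 0.078     ] [0.60631564 0.26457378 0.078     ]
depth rim [0.56866803 0.22901739] [0.64658514 0.30321185] [0.60762658 0.26611462]
[281.7 224. ]
[224.  230.3]
[217.5 231. ]
[332.7 157.3]
[240.8 203.8]
```

```bash
sleep 1
```

```text
(no output)
```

View pics/sidechk.png

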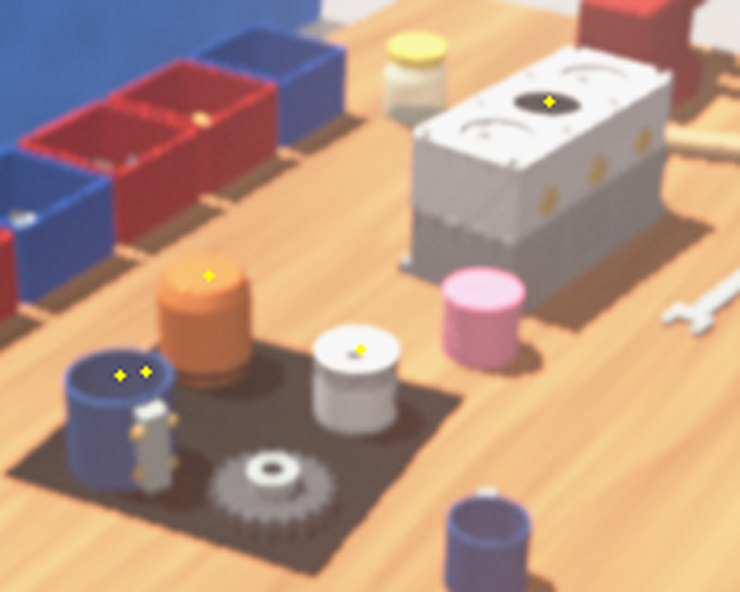

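The side view confirms all three: markers sit on the piston crown centre, sleeve mouth centre (left marker, 0.607/0.265) and dark bore. The mask contour fit for the rim broke up, so I discard it and use the depth extent, 78x74 mm. TCP goals with fingertips about 25 mm up are piston (0.498, 0.114, 0.097), sleeve (0.607, 0.265, 0.114) and bore (0.516, -0.230, 0.176).

Request:
play_rows([
  [0,0,0,0,0,0.04,0.3],
  [0,0,0,0,0,0.03,0.3],
  [0,0,0,0.014,0.045,0,0.3],
  [0,0,0,0.014,0.045,0,0.3],
  [0,0,0,0.014,0.045,0,0.3],
  [0,0,0,0.014,0.045,0,0.3],
  [0,0,0,0.014,0.045,0,0.3],
  [0,0,0,0.014,0.045,0,0.3],
])

```text
t: 1.1
eef_pos: [0.3508, -0.3423, 0.3028]
ee_rot: [3.131, -0.002, -2.74]
force: [1.4, 0.2, -0.2]
width: 0.0266
```

Request:
play_rows([
  [0,0,0,0.0145,0.045,0,0.3],
  [0,0,0,0.0145,0.045,0,0.3],
  [0,0,0,0.0145,0.045,0,0.3],
  [0,0,0,0.0145,0.045,0,0.3],
  [0,0,0,0.0145,0.045,0,0.3],
  [0,0,0,0.0145,0.045,0,0.3],
  [0,0,0,0.0145,0.045,0,0.3],
  [0,0,0,0.0145,0.045,0,0.3],
  [0,0,0,0.0145,0.045,0,0.3],
  [0,0,0,0.0145,0.04,0,0.3],
  [0,0,0,0,0,0,0.3],
])

```text
t: 2.48
eef_pos: [0.496, 0.1211, 0.301]
ee_rot: [3.13, -0.003, -2.736]
force: [-1.2, 0.2, 0.6]
width: 0.0262
```

Request:
play_rows([
  [0,0,0,0.002,-0.0075,-0.04,0.3],
  [0,0,0,0,0,-0.04,0.3],
  [0,0,0,0,0,-0.04,0.3],
  [0,0,0,0,0,-0.02,0.3],
  [0,0,0,0,0,0,0.3],
])

```text
t: 3.1
eef_pos: [0.4961, 0.111, 0.157]
ee_rot: [3.13, -0.004, -2.736]
force: [-0.0, 0.5, 0.3]
width: 0.026
```

```bash
python3 - <<'E'
from h import *
import cv2
s=get_state();print(s['eef_pos'],s['force'],s['q'])
im,d=grab_frame("side");cv2.imwrite("pics/side1.png",im)
E
```

```text
[0.49612085 0.11104196 0.15704352] [-0.04808222  0.52294539  0.26325318] [ 0.59746668  0.15941268 -0.4526686  -0.01493249 -0.96052623 -1.7541991 ]
```

View pics/side1.png

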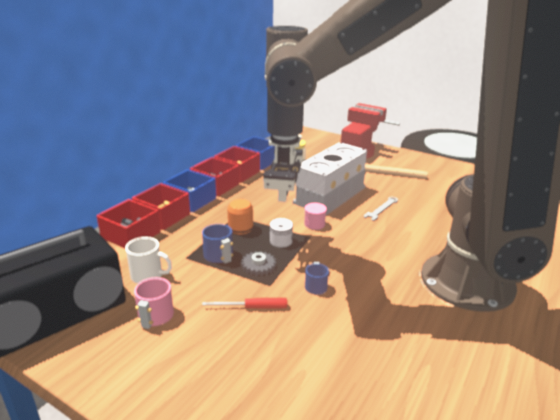

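The side view shows the fingertips at about (283,195), straight above the piston crown (282,224). I lower 60 mm and dwell.

Request:
play_rows([
  [0,0,0,0.002,0.003,-0.025,0.3],
  [0,0,0,0,0,-0.025,0.3],
  [0,0,0,0,0,-0.01,0.3],
  [0,0,0,0,0,0,0.3],
])

```text
t: 3.65
eef_pos: [0.502, 0.1152, 0.1023]
ee_rot: [3.129, 0.006, -2.736]
force: [-0.2, -0.2, 0.2]
width: 0.0264
```

```bash
python3 - <<'E'
from h import *
import cv2
im,d=grab_frame("side");cv2.imwrite("pics/side2.png",cv2.resize(im[130:290,185:385],None,fx=3.7,fy=3.7))
s=get_state();p=s['eef_pos'];print(p,s['t'],proj("side",p-np.array([0,0,.011])))
E
```

```text
[0.50228032 0.11539032 0.10274528] 3.7 (np.float64(280.16951308855374), np.float64(214.36752768332101))
```

View pics/side2.png

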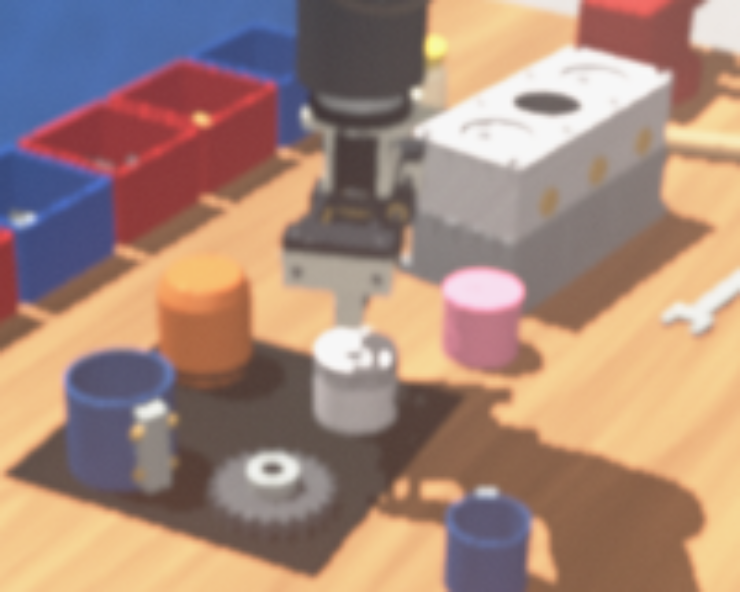

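The fingertips hover over the crown, clear of it. I lower 4 mm and hold for two seconds.

Request:
play_rows([
  [0,0,0,-0.003,-0.001,-0.004,0.3],
  [0,0,0,0,0,0,0.3],
  [0,0,0,0,0,0,0.3],
  [0,0,0,0,0,0,0.3],
  [0,0,0,0,0,0,0.3],
  [0,0,0,0,0,0,0.3],
  [0,0,0,0,0,0,0.3],
  [0,0,0,0,0,0,0.3],
  [0,0,0,0,0,0,0.3],
  [0,0,0,0,0,0,0.3],
  [0,0,0,0,0,0,0.3],
  [0,0,0,0,0,0,0.3],
])

```text
t: 5.2
eef_pos: [0.5003, 0.115, 0.1009]
ee_rot: [3.129, 0.011, -2.735]
force: [-0.4, 0.6, -0.5]
width: 0.0265
```

Request:
play_rows([
  [0,0,0,0,0,0,0.3],
  [0,0,0,0,0,0,0.3],
  [0,0,0,0,0,0,0.3],
  [0,0,0,0,0,0,0.3],
  [0,0,0,0,0,0,0.3],
  [0,0,0,0,0,0,0.3],
])

```text
t: 5.95
eef_pos: [0.5003, 0.115, 0.1009]
ee_rot: [3.129, 0.011, -2.735]
force: [0.1, -0.1, 0.6]
width: 0.0268
```

Dwelt 2.2 s. Now I lift clear, cross to the sleeve, and stop above it.

Request:
play_rows([
  [0,0,0,0,0,0.04,0.3],
  [0,0,0,0,0,0.05,0.3],
  [0,0,0,0,0,0.04,0.3],
  [0,0,0,0.021,0.03,0,0.3],
  [0,0,0,0.021,0.03,0,0.3],
  [0,0,0,0.021,0.03,0,0.3],
  [0,0,0,0.021,0.03,0,0.3],
  [0,0,0,0.021,0.028,0,0.3],
  [0,0,0,0,0,0,0.3],
  [0,0,0,0,0,0,0.3],
])

```text
t: 7.2
eef_pos: [0.6067, 0.2664, 0.2352]
ee_rot: [3.129, 0.011, -2.736]
force: [-0.3, 0.5, 1.0]
width: 0.0261
```

Request:
play_rows([
  [0,0,0,0,-0.001,-0.04,0.3],
  [0,0,0,0,0,-0.035,0.3],
  [0,0,0,0,0,-0.03,0.3],
  [0,0,0,0,0,-0.01,0.3],
  [0,0,0,0,0,0,0.3],
])

```text
t: 7.82
eef_pos: [0.6055, 0.2622, 0.1209]
ee_rot: [3.128, 0.015, -2.738]
force: [0.5, -0.3, 0.2]
width: 0.0264
```

```bash
python3 - <<'E'
from h import *
import cv2
im,d=grab_frame("side");cv2.imwrite("pics/side3.png",cv2.resize(im[130:290,185:385],None,fx=3.7,fy=3.7))
s=get_state();print(s['eef_pos'],s['t'])
E
```

```text
[0.60574579 0.26240749 0.12142246] 7.875
```

View pics/side3.png

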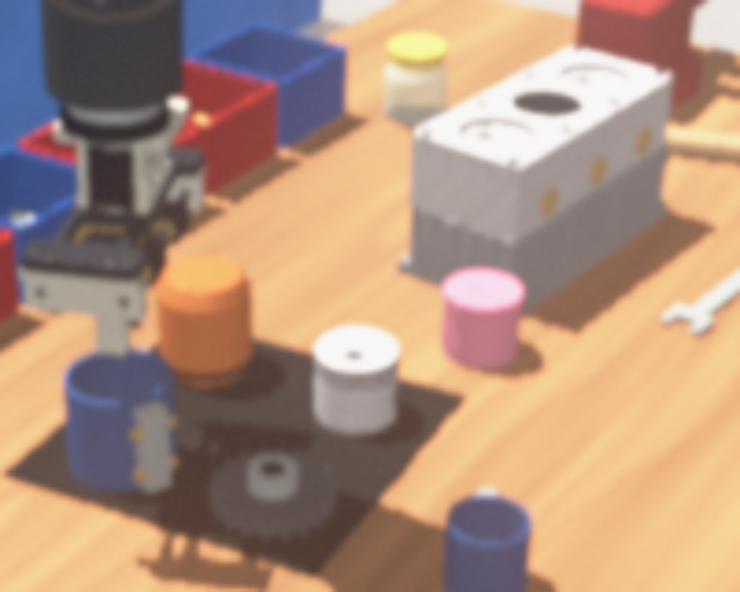

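The fingertips end at crop (112,352), above the middle of the sleeve mouth (crop 120,376). I trim the position and hold.

Request:
play_rows([
  [0,0,0,0.001,0.002,-0.006,0.3],
  [0,0,0,0,0,0,0.3],
  [0,0,0,0,0,0,0.3],
  [0,0,0,0,0,0,0.3],
  [0,0,0,0,0,0,0.3],
  [0,0,0,0,0,0,0.3],
  [0,0,0,0,0,0,0.3],
  [0,0,0,0,0,0,0.3],
  [0,0,0,0,0,0,0.3],
  [0,0,0,0,0,0,0.3],
  [0,0,0,0,0,0,0.3],
  [0,0,0,0,0,0,0.3],
])

```text
t: 9.38
eef_pos: [0.6083, 0.2656, 0.1187]
ee_rot: [3.127, 0.021, -2.737]
force: [-1.0, -0.4, 0.8]
width: 0.0264
```

Request:
play_rows([
  [0,0,0,0,0,0,0.3],
  [0,0,0,0,0,0,0.3],
  [0,0,0,0,0,0,0.3],
  [0,0,0,0,0,0,0.3],
  [0,0,0,0,0,0,0.3],
  [0,0,0,0,0,0,0.3],
])

```text
t: 10.12
eef_pos: [0.6083, 0.2656, 0.1187]
ee_rot: [3.127, 0.021, -2.737]
force: [-0.2, -0.4, -0.2]
width: 0.0265
```

Request:
play_rows([
  [0,0,0,0,0,0.05,0.3],
  [0,0,0,0,0,0.06,0.3],
  [0,0,0,0,0,0.06,0.3],
  [0,0,0,-0.007,-0.04,0.02,0.3],
  [0,0,0,-0.007,-0.04,0,0.3],
  [0,0,0,-0.007,-0.04,0,0.3],
  [0,0,0,-0.007,-0.04,0,0.3],
  [0,0,0,-0.007,-0.04,0,0.3],
  [0,0,0,-0.007,-0.04,0,0.3],
])

```text
t: 11.25
eef_pos: [0.5632, 0.0202, 0.3145]
ee_rot: [3.128, 0.021, -2.733]
force: [0.1, 0.1, -0.4]
width: 0.0258
```

Request:
play_rows([
  [0,0,0,-0.008,-0.04,0,0.3],
  [0,0,0,-0.008,-0.04,0,0.3],
  [0,0,0,-0.008,-0.04,0,0.3],
  [0,0,0,-0.008,-0.04,0,0.3],
  [0,0,0,-0.008,-0.04,0,0.3],
  [0,0,0,-0.007,-0.04,0,0.3],
  [0,0,0,0,0,0,0.3],
  [0,0,0,0,0,0,0.3],
])

```text
t: 12.25
eef_pos: [0.5124, -0.2297, 0.3158]
ee_rot: [3.129, 0.024, -2.736]
force: [0.2, 0.0, -0.5]
width: 0.0265
```

Request:
play_rows([
  [0,0,0,0.0035,0,-0.04,0.3],
  [0,0,0,0,0,-0.035,0.3],
  [0,0,0,0,0,-0.035,0.3],
  [0,0,0,0,0,-0.015,0.3],
  [0,0,0,0,0,0,0.3],
])

```text
t: 12.88
eef_pos: [0.5178, -0.226, 0.1896]
ee_rot: [3.131, 0.027, -2.731]
force: [0.3, 0.6, 0.3]
width: 0.0263
```

```bash
python3 - <<'E'
from h import *
import cv2
im,d=grab_frame("side");cv2.imwrite("pics/side4.png",cv2.resize(im[50:210,225:425],None,fx=3.7,fy=3.7))
s=get_state();print(s['eef_pos'],s['t'])
E
```

```text
[ 0.51821332 -0.22621239  0.19042686] 12.925
```

View pics/side4.png

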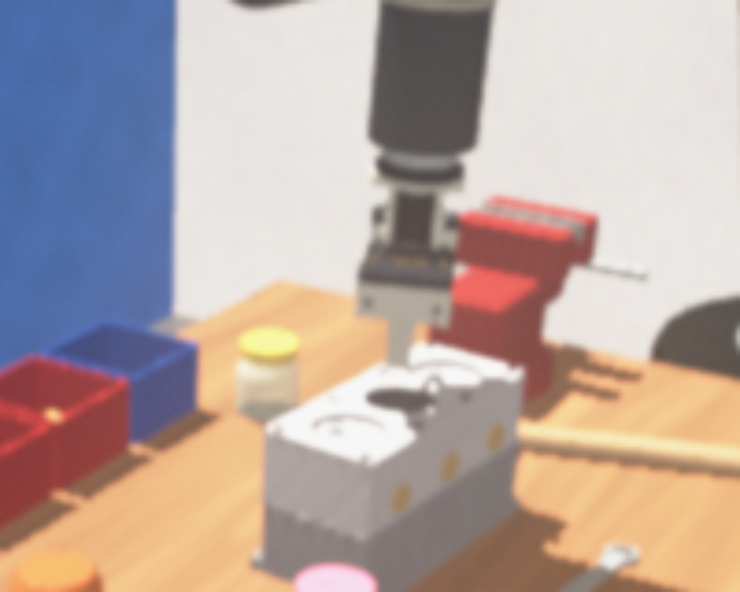

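The fingertips (crop 400,363) are directly above the dark bore (crop 402,400). I lower to about 27 mm and hold.

Request:
play_rows([
  [0,0,0,-0.002,-0.003,-0.013,0.3],
  [0,0,0,0,0,0,0.3],
  [0,0,0,0,0,0,0.3],
])

```text
t: 13.3
eef_pos: [0.5178, -0.2296, 0.1794]
ee_rot: [3.135, 0.032, -2.73]
force: [-0.2, -0.3, -0.0]
width: 0.0262
```

Request:
play_rows([
  [0,0,0,-0.001,0,-0.002,0.3],
  [0,0,0,0,0,0,0.3],
  [0,0,0,0,0,0,0.3],
  [0,0,0,0,0,0,0.3],
  [0,0,0,0,0,0,0.3],
  [0,0,0,0,0,0,0.3],
  [0,0,0,0,0,0,0.3],
  [0,0,0,0,0,0,0.3],
  [0,0,0,0,0,0,0.3],
  [0,0,0,0,0,0,0.3],
  [0,0,0,0,0,0,0.3],
  [0,0,0,0,0,0,0.3],
])

```text
t: 14.8
eef_pos: [0.517, -0.2298, 0.1782]
ee_rot: [3.136, 0.033, -2.73]
force: [0.3, -0.6, -0.5]
width: 0.0267
```

Request:
play_rows([
  [0,0,0,0,0,0,0.3],
  [0,0,0,0,0,0,0.3],
  [0,0,0,0,0,0,0.3],
  [0,0,0,0,0,0,0.3],
  [0,0,0,0,0,0,0.3],
])

```text
t: 15.42
eef_pos: [0.5171, -0.2298, 0.1782]
ee_rot: [3.136, 0.033, -2.73]
force: [0.4, 0.2, 0.4]
width: 0.0262
```

Request:
play_rows([
  [0,0,0,0,0,0.05,0.3],
  [0,0,0,0,0,0.05,0.3],
  [0,0,0,0,0,0.05,0.3],
  [0,0,0,-0.01,0,0.03,0.3],
  [0,0,0,-0.02,0,0,0.3],
  [0,0,0,-0.02,0,0,0.3],
  [0,0,0,0,0,0,0.3],
  [0,0,0,0,0,0,0.3],
])

```text
t: 16.42
eef_pos: [0.4618, -0.2293, 0.3607]
ee_rot: [3.133, 0.029, -2.731]
force: [0.5, -1.8, -0.0]
width: 0.0265
```

```bash
python3 - <<'E'
from h import *
import cv2
im,d=grab_frame("side");cv2.imwrite("pics/side5.png",im)
s=get_state();g=s['eef_pos']+[0,0,.008]
for P in ([.4977,.1136,.061],[.607,.265,.078],[.516,-.2295,.14]):print(np.linalg.norm(g-P))
a=np.load("sidei.npy");df=cv2.absdiff(a,im).max(2)[195:290,185:310];print("changed px mat",(df>40).sum())
print(g,s['t'],s['force'])
E
```

```text
0.4621405415921292
0.5915457442711497
0.23509165019768832
changed px mat 0
[ 0.46185543 -0.22927862  0.3687715 ] 16.475 [-0.96009128  0.77885806 -0.53414153]
```

View pics/side5.png

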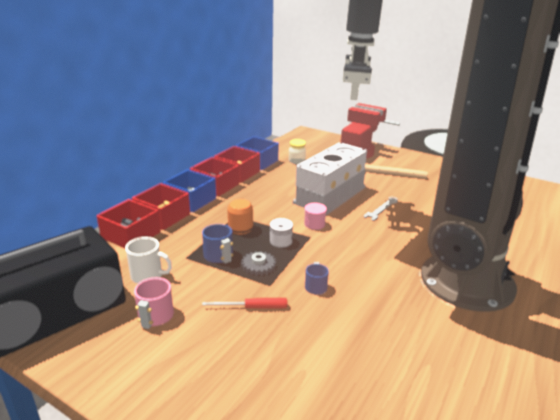

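The hand is raised well clear (tips at about 355,98), and the mat parts sit exactly where they started. I hand in.

```bash
python3 -c "
from station import *
print(job_done())"
```

```text
the job is handed in; nothing more can be done
None
```

I pointed at the loose bright piston, then the larger blue sleeve on the mat, then the empty middle bore, and handed the job in. `job_done()` gives no verdict, so these are my own checks.

| Target | Sideways error (measured) | Fingertips above top | Hold |
|---|---|---|---|
| Piston | about 3 mm | about 29 mm | about 2.2 s |
| Sleeve | about 1.5 mm | about 30 mm | about 2.2 s |
| Bore | about 1 mm | about 27 mm | about 2.1 s |

- **Finish:** the grasp point ended 0.46 m from the piston, 0.59 m from the sleeve and 0.235 m from the bore.
- **Contact:** the force readings I took during the dwells stayed at noise level. The side view of the mat parts showed no changed pixels from the start.
- **One measurement failed:** the colour-contour fit of the sleeve rim broke up. I used the depth extent of the rim instead, and the side view confirmed it.
- **Small disagreement:** the tool tilt drifted to about 0.03 rad and the heights settled 2–5 mm above the goals, both within tolerance.

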